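# Set the expanding pot stand to its mark and clamp it

### The job

Set the expanding pot stand to length: draw its spring-loaded sliding leg out until the yellow pointer is level with the red mark on the scale, and only then squeeze the orange cam lever fully shut against the leg while the leg stays on the mark. Finish still gripping the leg and the shut lever together, with the pointer on the mark: do not let go at the end. Leave everything else on the worktop where it stands.

Things in the scene. Friction and masses are not known exactly. Their poses are not given: they have to be found in the camera images.
- pot_stand: Expanding pot stand, fixed: brown board 8 mm thick, dark fixed head, aluminium rail. Origin on the worktop under the outer face of the fixed head, on the rail's centre line; x = the way the leg slides out, y = towards lever and scale, z up. In mm here: board x -112 to 228, y -60 to 86; fixed head x -50 to 0, y -52 to 52, top z 78; rail 24 wide, top z 22.
- leg (a joint): How far the sliding leg is drawn out, m: 0 = fully in (it starts there), 0.10 = fully out. A spring always draws it back in with about 2.5 to 3.5 N (plus a little friction), so it returns if let go, whether the lever is shut or not.
- tongue (a point): Sliding leg: middle of the tongue between the heads, at x 47, y 0, z 48 mm of the leg's frame (= the stand's frame moved along x by joint leg). Tongue y -11 to 11, z 30 to 66; dark crosshead x 80 to 100, y -52 to 52, z 28 to 78. Leg in, the gap from fixed head to crosshead is 80 mm: open fingers go down into it astride tongue and lever and draw the leg by the crosshead's inner face (x = 80).
- lever (a joint): Angle of the orange cam lever, rad: 0 = fully open (leaning out, it starts there), 0.40 = fully shut (upright, flat against the tongue). A spring opens it when let go; closing takes about 4 to 6 N at its top edge.
- lever_top (a point): Middle of the top edge of the orange lever on the tongue's +y side: plate 56 mm along x (x 19 to 75 in the leg's frame), 7 thick, 40 high, hinged at its lower edge on a line along x at y 15, z 36 mm. Open, its top leans out to y 34; shut, its outer face is at y 18.5. Pinch it against the tongue's bare -y side: shut 29.5 mm thick (y -11 to 18.5), open 45.
- pointer (a point): Tip of the yellow pointer that sticks out from the +y end of the crosshead, 3 mm wide; in the leg's frame at x 90, y 67, z 34 mm. Moves with the leg.
- mark (a point): Top of the red mark, a 12 x 15 mm block 26 mm high fixed on the white scale beside the path of the pointer (its middle has a white line); axes parallel to the pot stand's. The pointer is on the mark when both have the same x in the pot stand's frame. The mark calls for the leg to be 35 to 90 mm out.
- salt_shaker: Loose salt shaker with grey cap, 44 mm wide, 90 mm high; origin under its foot. To be left alone.
- tin_beans: Loose round food tin, 75 mm wide, 58 mm high; origin under it. To be left alone.
- pickle_jar: Loose jar with yellow lid, 66 mm wide, 108 mm high; origin under it. To be left alone.
- mug_espresso: Loose small green mug, 65 mm wide, 52 mm high; origin under it. To be left alone.

How it is judged:
On the way, in this order (a step that is already met when the one before it is completed fails the run):
1. the leg is drawn out so that the pointer is on the mark (within 5 mm) with the lever still open (under 0.15 rad) (x of pointer in the frame of mark between -0.005 and 0.005 m and value of joint lever below 0.15 rad), for 0.2 s.
2. the cam lever is squeezed shut (over 0.36 rad) with the pointer on the mark (within 5 mm) (x of pointer in the frame of mark between -0.005 and 0.005 m and value of joint lever above 0.36 rad), for 0.3 s.
At the end, for the whole second after the job is handed in: The pointer is within 5 mm of the mark along the slide and the leg is at rest, the lever is shut (over 0.36 of 0.40 rad), and the fingers still press on both the lever and the leg with more than 3 N (all of step 2 and contact force between the fingers and lever_c0 above 3 N and contact force between the fingers and leg_c0 above 3 N and velocity of joint leg between -0.005 and 0.005 m/s); the arm keeps its last pose, push and grip.
It fails at once if the lever is squeezed more than half shut (0.22 rad) while the pointer is more than 10 mm off the mark (value of joint lever above 0.22 rad and not (x of pointer in the frame of mark between -0.01 and 0.01 m)).
It fails at once if the salt shaker is pushed more than 20 mm from its place (distance of salt_shaker from where it was at the start of the episode above 0.02 m).
It fails at once if the tin is pushed more than 20 mm from its place (distance of tin_beans from where it was at the start of the episode above 0.02 m).
It fails at once if the pickle jar is pushed more than 20 mm from its place (distance of pickle_jar from where it was at the start of the episode above 0.02 m).
It fails at once if the mug is pushed more than 20 mm from its place (distance of mug_espresso from where it was at the start of the episode above 0.02 m).
It also fails if it takes over 32 s, if anything falls off the work surface, if the arm or the gripper's body presses on something with over 40 N, if the wrist force passes 120 N, or if a joint passes its speed limit or range.

### The arm

A 6-joint arm with a two-finger parallel gripper is mounted at the origin on a cart in front of the work surface, level with it; the furniture and walls round the work are solid. World frame = base frame: x ahead of the robot, y to its left, z up, the work surface at z = 0. Lengths are in m, angles in rad, forces in N, time in s.
With the tool pointing down it reaches from about 0.375 to 0.9 m from the base axis. Payload 3.1 kg.
Tool frame: the origin (TCP) lies where the fingers leave the gripper's body, on its centre line; the fingertips stand 70 mm ahead of it and the grasp point (between the pads) lies 51 mm ahead of it; z points along the fingers, y is the line along which they close (so a half turn about z gives the same grasp; the last joint's range is limited). The gripper opens to 87 mm and grips with 3 to 60 N. Pads are 19 mm wide; open, the fingers measure 117 mm over their backs; the gripper's body (75 mm by 190 mm) begins 51 mm behind the grasp point.
Start: joints at [-1.472, 0.527, 1.433, -0, 1.181, -0.178], TCP at [0.171, -0.601, 0.292] pointing down, gripper open.
Joint ranges: [-3.08, 3.08], [-0.75, 2.2], [0.22, 2.44], [-1.43, 4.57], [0, 2.65], [-2.85, 2.85]. Speed limits (rad/s): [2.79, 2.79, 3.14, 3.14, 3.14, 3.14].

### API

Orientations are given as a unit quaternion [x, y, z, w].
In Python, from rig import robot gives the robot as it stands.
- The arm moves only by the tool send_rows, never from a script. Its argument "deltas" is text: rows parted by semicolons, each of 7 numbers parted by spaces: the shift along the tool's x, y, z in mm, then the turn, a rotation vector about the tool's x, y, z in degrees, then the opening, from 0 (shut) to 1 (fully open). A call has 1 to 10 rows; each row shifts and turns the commanded pose from where the row before left it, along the tool's axes as they then stand; what a row does not reach is not made up. A row lasts 1/8 s, in which the tool goes at most 62.5 mm and 10.7 degrees, less where a joint would pass 70% of its speed; a pose out of reach is approached as far as the arm can. A call is refused whole if a number of a shift passes 62.5 or a number of a turn 10.7, either way. A call with a gripper value outside its range is refused whole. The fingers move at their own pace and stop on an object; "newtons" is the grip in N (left out, the last holds). Time passes only in rows, so rows that do not move let the fingers close. It gives the time, the measured TCP pose, the force, the opening and the grip force at its end, in the units of the state.
- robot.get_obs(): the state, without advancing time (a new reading comes with each control period).
- robot.camera(name): name is "side" or "top"; returns a dict with "image" (384x512x3 uint8, red, green, blue), "depth" (384x512 float32, m along the optical axis (not along the pixel's ray), 0 where there is no reading), "fovy" (degrees; the focal length in pixels is half the picture's height over the tangent of half this angle, whatever the lens; pixels are square), "cx", "cy" (the principal point, pixels), "rvec" (rotation vector, rad) and "tvec" (3), from world to camera coordinates, as OpenCV has them. Camera axes: x right, y down, z forward; pixel columns grow to the right and rows downward; lengths in m; the calibration is good to about 2 mm. A picture is of the moment at which its call begins.
- robot.hand_in(): hands the job in; it is judged then, once.
Trained networks look in the newest picture that a camera, given by its name, has taken for a name from the list of things; names that differ only in an ending like _2 or _b are one class to them, and where a whole thing is asked for, a point or a joint stands for the part that bears it (a point fixed in the world has none). Each returns a list of dicts, best first, with "p" (0 to 1); they miss things now and then, are a little off and sometimes report something else, mostly with a low value. They report only what shows in the picture. A call takes as long as a camera call.
- robot.find_in(camera, thing): "box" ([left, top, right, bottom] in pixels, round what is visible of it).
- robot.cut_out(camera, thing): "region" (384x512 bool, what is visible of it) and "box" ([left, top, right, bottom] in pixels, round what is visible of it).
The state is a dict: "time": time; "q": joint angles; "joint_velocities": joint speeds; "joint_torque": joint torques, N m; "position": TCP position; "tool_rot": TCP orientation; "ft_force": force on the tool from outside, world axes, zero at the start; "moment": the same for the moment, N m; "grip_width": finger opening in m; "grip_force": force on a finger pad.
Only numpy, scipy, OpenCV 4.12 (cv2) and the standard library are available. Lean on these libraries where they do the work, as an engineer would, in place of code of your own. Each camera call takes 0.05 s, during which the arm holds its last target. There are 200 camera calls.

## Working session

There is one attempt and no reset: what is moved stays moved. The work goes in short steps, Python scripts to look and compute and a tool call to move; the robot and the scene stay as the last step left them, time stands still between calls to the robot, and variables do not carry over. Pictures are saved under pics/ and viewed, at most 10 in all, crops included, and the job is handed in when it is done.

Besides the shell and the picture viewer there is one more tool, called after "Request:" by a JSON object that holds its "method" and its "body". send_rows: Moves the arm, as the interface text tells. Its arguments: {"type":"object","properties":{"deltas":{"type":"string"},"newtons":{"type":"number"}},"required":["deltas"]}

```bash
mkdir -p pics; cat > h.py <<'E'
import numpy as np, cv2
from rig import robot
def K(c):
    f=c["image"].shape[0]/2/np.tan(np.radians(c["fovy"])/2); return f
def world(c):
    d=c["depth"]; f=K(c); v,u=np.mgrid[:d.shape[0],:d.shape[1]]
    P=np.stack([(u-c["cx"])/f*d,(v-c["cy"])/f*d,d],-1)
    R=cv2.Rodrigues(np.array(c["rvec"],float))[0]
    W=(P-np.array(c["tvec"]).ravel())@R
    W[d<=0]=np.nan
    return W
def save(c,n): cv2.imwrite(f"pics/{n}.png",c["image"][:,:,::-1])
E
python3 - <<'E'
from h import *
print(robot.get_obs())
ims=[]
for n in("top","side"):
    c=robot.camera(n); W=world(c); np.savez(f"{n}.npz",W=W,im=c["image"]); save(c,n+"0"); ims.append(c["image"])
    for t in("pot_stand","leg","lever","tongue","mark","pointer","lever_top","salt_shaker","tin_beans","pickle_jar","mug_espresso"):
        try:
            r=robot.find_in(n,t)
        except Exception as e: print(t,e); continue
        for b in r[:2]:
            x=b["box"]; u,v=int((x[0]+x[2])/2),int((x[1]+x[3])/2)
            print(n,t,round(b["p"],2),np.round(x),W[min(v,383),min(u,511)].round(3))
E
```

```text
{'time': 0.0, 'q': array([-1.47152115e+00,  5.28436610e-01,  1.43388022e+00,  3.98546055e-06,
        1.18140706e+00, -1.78510180e-01]), 'joint_velocities': array([ 0.00101427,  0.00132105,  0.00063789,  0.00215942,  0.00056005,
       -0.00112183]), 'joint_torque': array([-8.15218173e-04, -4.40042782e+01, -1.76596177e+01,  6.33046310e-02,
        5.81746758e-02, -1.67866492e-04]), 'position': array([ 0.17135657, -0.60045067,  0.29129666]), 'tool_rot': array([ 9.90369451e-01,  1.38445714e-01,  4.40474581e-05, -1.06471080e-03]), 'ft_force': array([ 0.33565492, -0.57446449, -0.44850391]), 'moment': array([-0.02245609, -0.03130704,  0.02342649]), 'grip_force': 0.0, 'grip_width': 0.0867787155565746}
top pot_stand 0.76 [212. 161. 322. 212.] [ 0.608 -0.049  0.058]
top leg 0.67 [250. 164. 317. 204.] [ 0.615 -0.098  0.066]
top lever 0.55 [261. 184. 281. 195.] [ 0.598 -0.058  0.059]
top tongue 0.97 [254. 161. 319. 203.] [ 0.617 -0.107  0.076]
top tongue 0.48 [263. 191. 282. 195.] [ 0.588 -0.063  0.073]
top pointer 0.73 [251. 165. 321. 204.] [ 0.612 -0.104  0.064]
top pointer 0.56 [371. 209. 3
[... 348 characters left out ...]
ickle_jar 0.65 [367. 160. 397. 188.] [ 0.633 -0.387  0.111]
top mug_espresso 0.73 [109. 161. 130. 186.] [0.668 0.425 0.003]
side pot_stand 0.95 [268. 194. 311. 235.] [ 0.604 -0.159  0.031]
side pot_stand 0.25 [270. 190. 298. 220.] [ 0.584 -0.153  0.075]
side leg 0.71 [269. 188. 300. 221.] [ 0.588 -0.147  0.074]
side pointer 0.72 [267. 190. 301. 222.] [ 0.584 -0.153  0.07 ]
side salt_shaker 0.76 [302. 243. 316. 264.] [ 0.506 -0.405  0.064]
side tin_beans 0.69 [192. 166. 201. 182.] [0.441 0.302 0.023]
side tin_beans 0.54 [268. 189. 302. 221.] [ 0.584 -0.153  0.075]
side pickle_jar 0.82 [328. 223. 351. 261.] [ 0.611 -0.423  0.081]
side mug_espresso 0.62 [227. 148. 231. 157.] [0.653 0.404 0.03 ]
```

```bash
python3 - <<'E'
from h import *
a=np.load("top.npz")["im"][130:250,190:400,::-1]
b=np.load("side.npz")["im"][160:280,240:370,::-1]
a=cv2.resize(a,None,fx=3.8,fy=3.8,interpolation=cv2.INTER_CUBIC); cv2.imwrite("pics/a.png",a)
b=cv2.resize(b,None,fx=4.5,fy=4.5,interpolation=cv2.INTER_CUBIC); cv2.imwrite("pics/b.png",b)
E
```

```text
(no output)
```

View pics/a.png

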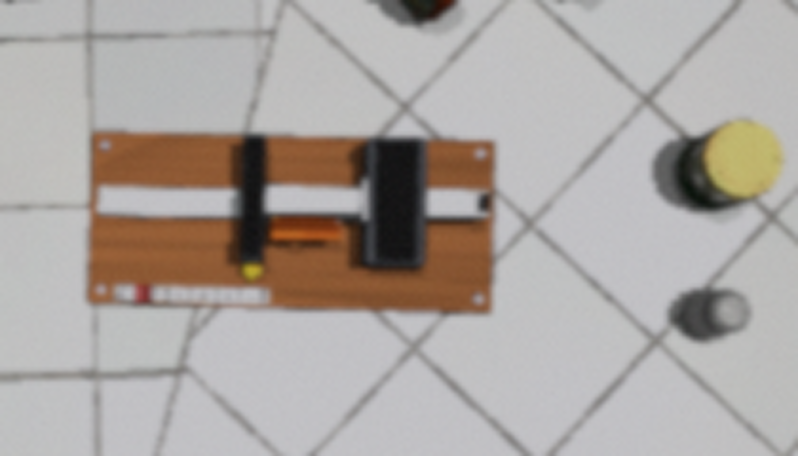

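View pics/b.png

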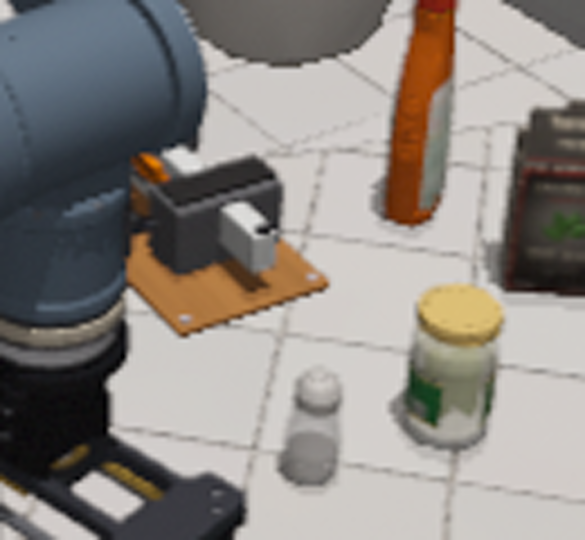

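Top view: the board spans crop px (90–495, 132–310). The crosshead is at crop u≈252, the fixed head at u≈395, the pointer at (252, 270) and the red mark at (143, 293). The stand's x therefore points along world +y, and the lever side faces the robot. Next I'll fit the frame.

```bash
python3 - <<'E'
from h import *
z=np.load("top.npz"); W=z["W"]; im=z["im"]; hsv=cv2.cvtColor(im,cv2.COLOR_RGB2HSV)
roi=np.zeros(im.shape[:2],bool); roi[160:216,208:325]=1
h,s,v=[hsv[...,i].astype(int) for i in range(3)]
dep=np.isfinite(W[...,0])
brown=roi&dep&(h>4)&(h<18)&(s>90)&(W[...,2]<.02)
n,l,st,_=cv2.connectedComponentsWithStats((roi&(W[...,2]>0.003)&(W[...,2]<.014)).astype(np.uint8))
print("board z",np.nanmedian(W[brown][:,2]),brown.sum())
r=cv2.minAreaRect(W[brown][:,:2].astype(np.float32)); print("rect",r)
# head tops
for nm,m in (("heads",roi&dep&(abs(W[...,2]-.078)<.008)&(v<80)),):
    P=W[m]; 
    for lo,hi in((-.4,-.09),(-.09,.2)):
        Q=P[(P[:,1]>lo)&(P[:,1]<hi)]; print(nm,len(Q),cv2.minAreaRect(Q[:,:2].astype(np.float32)),np.median(Q[:,2]))
red=roi&((h<6)|(h>172))&(s>110)
yel=roi&(h>22)&(h<35)&(s>110)
org=roi&(h<16)&(s>200)&(W[...,2]>.04)
for nm,m in(("red",red),("yel",yel),("org",org)):
    vv,uu=np.nonzero(m); print(nm,m.sum(),uu.mean(),vv.mean(),uu.min(),uu.max(),vv.min(),vv.max(),np.nanmean(W[m],0),np.nanmin(W[m],0),np.nanmax(W[m],0))
E
```

```text
board z 0.007954658961045864 2761
rect ((0.6065129637718201, -0.04609061777591705), (0.3374299108982086, 0.14319652318954468), 87.04186248779297)
heads 451 ((0.6126012206077576, -0.15561872720718384), (0.09697844088077545, 0.09881529211997986), 87.65381622314453) 0.0774890004268531
heads 188 ((0.6199079155921936, -0.015542718581855297), (0.01830933429300785, 0.0989406555891037), 88.4024429321289) 0.07758099119572655
red 12 227.0 206.5 226 228 205 208 [0.54942658 0.07743331 0.03219993] [0.54458354 0.07415605 0.02818809] [0.55422858 0.08094509 0.03510451]
yel 15 255.66666666666666 200.53333333333333 254 258 199 202 [ 0.56529256 -0.01287354  0.03941563] [ 0.56047702 -0.02010524  0.029397  ] [ 0.5697456  -0.00759706  0.05294728]
org 81 269.61728395061726 190.03703703703704 262 278 188 192 [ 0.59484466 -0.05656745  0.06456597] [ 0.5870701  -0.08226653  0.04350122] [ 0.60308752 -0.03302167  0.0796716 ]
```

Request:
{"method": "send_rows", "body": {"deltas": "0 0 0 0 0 -10.2 1;0 0 0 0 0 -10.2 1;0 0 0 0 0 -10.2 1;0 0 0 0 0 -10.2 1;0 0 0 0 0 -10.2 1;0 0 0 0 0 -10.2 1;0 0 0 0 0 -10.4 1;0 0 0 0 0 0 1", "newtons": 20}}

```text
time: 2.2
position: [0.1714, -0.601, 0.2922]
tool_rot: [0.723, 0.691, 0.0, 0.0]
ft_force: [-0.1, -0.6, 0.4]
grip_width: 0.0873
grip_force: 0.0
```

Request:
{"method": "send_rows", "body": {"deltas": "46 35 0 0 0 0 0.83;46 35 0 0 0 0 0.83;46 35 0 0 0 0 0.83;46 35 0 0 0 0 0.83;46 35 0 0 0 0 0.83;46 35 0 0 0 0 0.83;46 35 0 0 0 0 0.83;46 35 0 0 0 0 0.83;46 35 0 0 0 0 0.83;46 35 0 0 0 0 0.83"}}

```text
time: 3.45
position: [0.5422, -0.1551, 0.2925]
tool_rot: [0.723, 0.69, 0.0, 0.0]
ft_force: [0.5, -1.3, -0.3]
grip_width: 0.072
grip_force: 0.0
```

Request:
{"method": "send_rows", "body": {"deltas": "46 35 0 0 0 0 0.83;40 25 20 0 0 0 0.83;10 5 20 0 0 0 0.83;0 0 0 0 0 0 0.83;0 0 0 0 0 0 0.83"}}

```text
time: 4.08
position: [0.6097, -0.0648, 0.2525]
tool_rot: [0.723, 0.691, -0.0, 0.0]
ft_force: [0.1, 0.0, 0.2]
grip_width: 0.0722
grip_force: 0.0
```

```bash
cat >> h.py <<'E'
from scipy.spatial.transform import Rotation as Ro
O=np.array([.617,-.1046]); A=np.radians(87.5)
def stand(p):
    d=np.asarray(p)[...,:2]-O
    return np.stack([d@[np.cos(A),np.sin(A)],d@[-np.sin(A),np.cos(A)]],-1)
def state():
    o=robot.get_obs(); R=Ro.from_quat(o["tool_rot"])
    x=R.apply([1,0,0]); print("t",round(o["time"],2),"pos",o["position"].round(4),"stand mm",(1e3*stand(o["position"])).round(1),"yaw",np.degrees(np.arctan2(x[1],x[0])).round(2),"tilt",R.apply([0,0,1]).round(3),"w",o["grip_width"].round(4),"F",o["ft_force"].round(1),"gf",round(o["grip_force"],1))
E
python3 - <<'E'
from h import *
state()
ims=[]
for n in("top","side"):
    c=robot.camera(n); np.savez(f"{n}1.npz",W=world(c),im=c["image"])
    a=c["image"][130:250,190:330] if n=="top" else c["image"][120:260,200:363]
    ims.append(cv2.resize(a,(390,334),interpolation=cv2.INTER_CUBIC))
cv2.imwrite("pics/c.png",np.hstack(ims)[:,:,::-1])
E
```

```text
Traceback (most recent call last):
  File "h.py", line 20, in state
    x=R.apply([1,0,0]); print("t",round(o["time"],2),"pos",o["position"].round(4),"stand mm",(1e3*stand(o["position"])).round(1),"yaw",np.degrees(np.arctan2(x[1],x[0])).round(2),"tilt",R.apply([0,0,1]).round(3),"w",o["grip_width"].round(4),"F",o["ft_force"].round(1),"gf",round(o["grip_force"],1))
                                                                                                                                                                                                                       ^^^^^^^^^^^^^^^^^^^^^
AttributeError: 'float' object has no attribute 'round'
```

```bash
sed -i 's/o\["grip_width"\].round(4)/round(o["grip_width"],4)/' h.py
python3 - <<'E'
from h import *
state()
ims=[]
for n in("top","side"):
    c=robot.camera(n); np.savez(f"{n}1.npz",W=world(c),im=c["image"])
    a=c["image"][130:250,190:330] if n=="top" else c["image"][120:260,200:363]
    ims.append(cv2.resize(a,(390,334),interpolation=cv2.INTER_CUBIC))
cv2.imwrite("pics/c.png",np.hstack(ims)[:,:,::-1])
W=np.load("side1.npz")["W"]; 
S=stand(W)*1e3; Z=W[...,2]*1e3
# fixed head top & crosshead top edges in stand frame from both views
for n in("top","side"):
    d=np.load(n+"1.npz"); W=d["W"]; S=stand(W)*1e3; m=(abs(W[...,2]-.078)<.004)
    for lo,hi in((-65,15),(70,110)):
        q=S[m&(S[...,0]>lo)&(S[...,0]<hi)&(abs(S[...,1])<65)]
        if len(q)>5: print(n,len(q),np.percentile(q,[2,50,98],axis=0).round(1).tolist())
E
```

```text
t 4.08 pos [ 0.6097 -0.0648  0.2525] stand mm [39.5  9. ] yaw 87.4 tilt [-0. -0. -1.] w 0.0722 F [0.1 0.  0.2] gf 0.0
top 91 [[79.5, -5.4], [88.3, 23.0], [95.5, 50.4]]
side 148 [[-48.2, -44.2], [-30.2, 3.6], [-8.4, 48.1]]
side 76 [[73.2, -44.7], [84.3, 5.5], [95.2, 49.3]]
```

View pics/c.png

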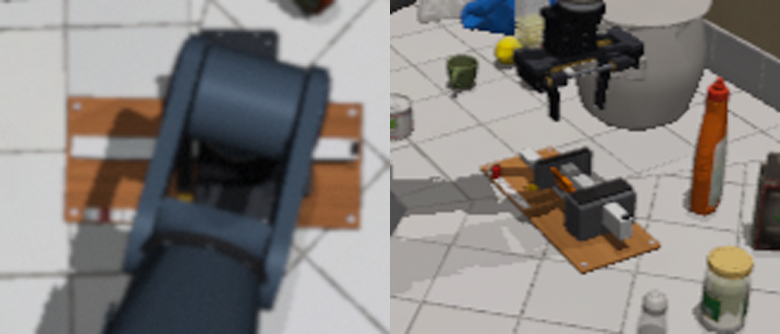

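The picture shows the hand above the gap, with heads, lever, pointer and red mark visible from the side. Next I shift 5 mm to −y and go down.

Request:
{"method": "send_rows", "body": {"deltas": "2 5 0 0 0 0 0.9;0 0 40 0 0 0 0.9;0 0 40 0 0 0 0.9;0 0 20 0 0 0 0.9;0 0 0 0 0 0 0.9"}}

```text
time: 4.8
position: [0.6145, -0.062, 0.1509]
tool_rot: [0.723, 0.691, -0.001, -0.001]
ft_force: [-1.1, 0.5, 0.2]
grip_width: 0.0782
grip_force: 0.0
```

```bash
python3 - <<'E'
from h import *
state()
c=robot.camera("side"); a=c["image"][150:250,225:345]
cv2.imwrite("pics/d.png",cv2.resize(a,None,fx=5,fy=5,interpolation=cv2.INTER_CUBIC)[:,:,::-1])
E
```

```text
t 4.8 pos [ 0.6145 -0.062   0.1509] stand mm [42.5  4.3] yaw 87.46 tilt [-0.003  0.001 -1.   ] w 0.0782 F [-1.1  0.5  0.2] gf 0.0
```

View pics/d.png

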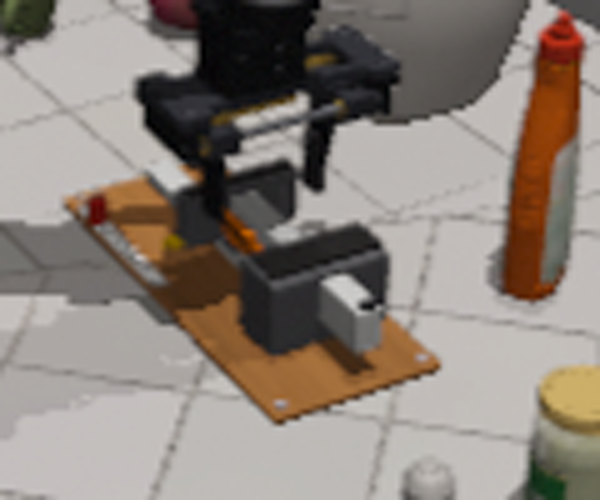

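The fingers are astride the tongue and lever, with both sides clear. I'll go down 45 mm and then draw the leg about 60 mm.

Request:
{"method": "send_rows", "body": {"deltas": "0 0 25 0 0 0 0.9;0 0 20 0 0 0 0.9;0 0 0 0 0 0 0.9;10 0 0 0 0 0 0.9;10 0 0 0 0 0 0.9;5 0 0 0 0 0 0.9;5 0 0 0 0 0 0.9;5 0 0 0 0 0 0.9;0 0 0 0 0 0 0.9"}}

```text
time: 5.98
position: [0.6172, -0.0266, 0.1075]
tool_rot: [0.722, 0.692, 0.0, 0.0]
ft_force: [0.9, -1.9, 2.0]
grip_width: 0.0784
grip_force: 1.1
```

```bash
python3 - <<'E'
from h import *
state()
E
```

```text
t 5.97 pos [ 0.6172 -0.0266  0.1075] stand mm [78.   3.2] yaw 87.53 tilt [ 0.001 -0.    -1.   ] w 0.0784 F [ 0.9 -1.9  2. ] gf 1.1
```

Request:
{"method": "send_rows", "body": {"deltas": "12 0 0 0 0 0 0.9;12 0 0 0 0 0 0.9;12 0 0 0 0 0 0.9;12 0 0 0 0 0 0.9;12 0 0 0 0 0 0.9;8 0 0 0 0 0 0.9;4 0 0 0 0 0 0.9;0 0 0 0 0 0 0.9;0 0 0 0 0 0 0.9"}}

```text
time: 7.1
position: [0.6194, 0.0452, 0.107]
tool_rot: [0.722, 0.692, -0.0, -0.001]
ft_force: [1.5, -2.8, 1.3]
grip_width: 0.0781
grip_force: 1.5
```

```bash
cat >> h.py <<'E'
def look(name,box,out,f=6):
    c=robot.camera(name); W=world(c); im=c["image"]; S=stand(W)*1e3; Z=W[...,2]*1e3
    hsv=cv2.cvtColor(im,cv2.COLOR_RGB2HSV); h,s,v=[hsv[...,i].astype(int) for i in range(3)]
    near=(S[...,0]>80)&(S[...,0]<225)&(S[...,1]>45)&(S[...,1]<90)
    fpx=K(c); R=cv2.Rodrigues(np.array(c["rvec"],float))[0]; C=-R.T@np.array(c["tvec"]).ravel()
    for nm,m in(("red",near&((h<8)|(h>170))&(s>110)&(Z>12)),("yel",near&(h>20)&(h<36)&(s>100))):
        if m.sum()==0: print(name,nm,0); continue
        vv,uu=np.nonzero(m); 
        # ray of the centroid cut at z=34 mm
        d=R.T@np.array([(uu.mean()-c["cx"])/fpx,(vv.mean()-c["cy"])/fpx,1]); p=C+d*(.034-C[2])/d[2]
        print(name,nm,m.sum(),uu.mean().round(2),vv.mean().round(2),"med",np.median(S[m],0).round(1),"min",S[m].min(0).round(1),"max",S[m].max(0).round(1),"z",np.median(Z[m]).round(1),Z[m].min().round(),Z[m].max().round(),"ray34",(1e3*stand(p)).round(1))
    a=im[box[1]:box[3],box[0]:box[2]]
    return cv2.resize(a,None,fx=f,fy=f,interpolation=cv2.INTER_CUBIC)[:,:,::-1]
E
python3 - <<'E'
from h import *
state()
a=look("top",(205,165,275,215),"",5); b=look("side",(230,170,310,220),"",5)
cv2.imwrite("pics/e.png",np.hstack([a,b]))
E
```

```text
t 7.1 pos [0.6194 0.0452 0.107 ] stand mm [149.8   4.2] yaw 87.51 tilt [-0.001  0.    -1.   ] w 0.0781 F [ 1.5 -2.8  1.3] gf 1.5
top red 0
top yel 0
side red 17 243.82 191.12 med [173.8  77.9] min [164.7  69.1] max [182.  87.] z 27.3 14.0 34.0 ray34 [161.9  84.7]
side yel 9 250.22 186.11 med [170.   52.3] min [128.5  48.7] max [175.9  61.5] z 37.3 30.0 133.0 ray34 [183.7  43.9]
```

View pics/e.png

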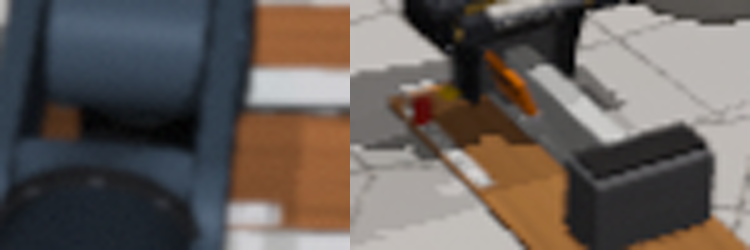

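```bash
python3 - <<'E'
from h import *
# side: leg-in (saved) and now; top: leg-in
ct=robot.camera("top"); cs=robot.camera("side"); np.savez("side2.npz",W=world(cs),im=cs["image"])
def ray(c,u,v,z):
    R=cv2.Rodrigues(np.array(c["rvec"],float))[0]; C=-R.T@np.array(c["tvec"]).ravel()
    d=R.T@np.array([(u-c["cx"])/K(c),(v-c["cy"])/K(c),1]); return (1e3*stand(C+d*(z-C[2])/d[2])).round(1)
def proj(c,P):
    P=np.array(P,float)/1e3; X=np.c_[O+P[:,:1]*[np.cos(A),np.sin(A)]+P[:,1:2]*[-np.sin(A),np.cos(A)],P[:,2]]
    R=cv2.Rodrigues(np.array(c["rvec"],float))[0]; Y=X@R.T+np.array(c["tvec"]).ravel()
    return (Y[:,:2]/Y[:,2:]*K(c)+[c["cx"],c["cy"]]).round(1).tolist()
for f,c,roi in(("top",ct,(215,192,265,214)),("side1",cs,(225,175,290,215)),("side2",cs,(225,175,262,215))):
    im=np.load(f+".npz")["im"].astype(float)[roi[1]:roi[3],roi[0]:roi[2]]
    Z=np.load(f+".npz")["W"][roi[1]:roi[3],roi[0]:roi[2],2]
    r,g,b=[im[...,i] for i in range(3)]
    w1=np.clip(r-2.3*g,0,None)*(r>60); w2=np.clip(g-1.6*b-.0*r,0,None)*(g>.68*r)*(Z<.07)
    for nm,w in(("red",w1),("yel",w2)):
        w=np.where(w>.25*w.max(),w,0); n,l,st,_=cv2.connectedComponentsWithStats((w>0).astype(np.uint8))
        k=max(range(1,n),key=lambda i:w[l==i].sum()); w=w*(l==k)
        v,u=np.mgrid[:w.shape[0],:w.shape[1]]; u0=(w*u).sum()/w.sum()+roi[0]; v0=(w*v).sum()/w.sum()+roi[1]
        print(f,nm,(w>0).sum(),st[k][:4]+[roi[0],roi[1],0,0],round(u0,2),round(v0,2),"z34",ray(c,u0,v0,.034),"z21",ray(c,u0,v0,.021))
for L in(0,70,79,89): print(L,"top",proj(ct,[[90+L,52,34],[90+L,67,34]]),"side",proj(cs,[[90+L,52,34],[90+L,67,34]]))
print("mark179 side bottom/top",proj(cs,[[179,76,8],[179,76,34]]),"top",proj(ct,[[179,76,34]]))
E
```

```text
Traceback (most recent call last):
ValueError: max() iterable argument is empty
```

```bash
cat > m.py <<'E'
from h import *
# side: leg-in (saved) and now; top: leg-in
ct=robot.camera("top"); cs=robot.camera("side"); np.savez("side2.npz",W=world(cs),im=cs["image"])
def ray(c,u,v,z):
    R=cv2.Rodrigues(np.array(c["rvec"],float))[0]; C=-R.T@np.array(c["tvec"]).ravel()
    d=R.T@np.array([(u-c["cx"])/K(c),(v-c["cy"])/K(c),1]); return (1e3*stand(C+d*(z-C[2])/d[2])).round(1)
def proj(c,P):
    P=np.array(P,float)/1e3; X=np.c_[O+P[:,:1]*[np.cos(A),np.sin(A)]+P[:,1:2]*[-np.sin(A),np.cos(A)],P[:,2]]
    R=cv2.Rodrigues(np.array(c["rvec"],float))[0]; Y=X@R.T+np.array(c["tvec"]).ravel()
    return (Y[:,:2]/Y[:,2:]*K(c)+[c["cx"],c["cy"]]).round(1).tolist()
for f,c,roi in(("top",ct,(215,192,265,214)),("side1",cs,(225,175,290,215)),("side2",cs,(225,175,262,215))):
    im=np.load(f+".npz")["im"].astype(float)[roi[1]:roi[3],roi[0]:roi[2]]
    Z=np.load(f+".npz")["W"][roi[1]:roi[3],roi[0]:roi[2],2]
    r,g,b=[im[...,i] for i in range(3)]
    w1=np.clip(r-1.15*g-.8*b,0,None)*(g<.6*r)*(g<1.5*b)*(r>60); w2=np.clip(g-1.6*b,0,None)*(g>.68*r)*~(Z>.07)
    for nm,w in(("red",w1),("yel",w2)):
        w=np.where(w>.25*w.max(),w,0); n,l,st,_=cv2.connectedComponentsWithStats((w>0).astype(np.uint8))
        if n<2: print(f,nm,"none"); continue
        k=max(range(1,n),key=lambda i:w[l==i].sum()); w=w*(l==k)
        v,u=np.mgrid[:w.shape[0],:w.shape[1]]; u0=(w*u).sum()/w.sum()+roi[0]; v0=(w*v).sum()/w.sum()+roi[1]
        print(f,nm,(w>0).sum(),st[k][:4]+[roi[0],roi[1],0,0],round(u0,2),round(v0,2),"z34",ray(c,u0,v0,.034),"z21",ray(c,u0,v0,.021))
for L in(0,70,79,89): print(L,"top",proj(ct,[[90+L,52,34],[90+L,67,34]]),"side",proj(cs,[[90+L,52,34],[90+L,67,34]]))
print("mark179 side bottom/top",proj(cs,[[179,76,8],[179,76,34]]),"top",proj(ct,[[179,76,34]]))
E
python3 m.py
```

```text
top red 8 [227 205   2   4] 227.5 206.44 z34 [177.2  75.3] z21 [178.1  74.7]
top yel 24 [253 199   6   5] 255.71 200.9 z34 [89.2 56.5] z21 [89.3 55.7]
side1 red 7 [243 190   3   4] 243.91 191.69 z34 [157.9  86.4] z21 [176.4  76.8]
side1 yel 12 [257 197   5   3] 258.84 198.03 z34 [89.1 56.9] z21 [106.6  46.8]
side2 red 11 [243 189   3   6] 243.93 191.61 z34 [158.4  86.1] z21 [176.9  76.4]
side2 yel 12 [247 187   5   3] 249.1 188.1 z34 [172.2  55.2] z21 [190.9  45.2]
0 top [[255.5, 199.5], [255.4, 204.3]] side [[259.8, 197.6], [256.5, 198.6]]
70 top [[233.2, 199.1], [233.1, 203.9]] side [[251.2, 189.3], [248.0, 190.2]]
79 top [[230.3, 199.0], [230.2, 203.8]] side [[250.2, 188.3], [246.9, 189.2]]
89 top [[227.1, 199.0], [227.0, 203.8]] side [[249.0, 187.1], [245.7, 188.0]]
mark179 side bottom/top [[243.8, 194.0], [243.8, 188.6]] top [[226.9, 206.6]]
```

Request:
{"method": "send_rows", "body": {"deltas": "5 0 0 0 0 0 0.9;5 0 0 0 0 0 0.9;3 0 0 0 0 0 0.9;0 0 0 0 0 0 0.9;0 0 0 0 0 0 0.9"}}

```text
time: 8.02
position: [0.6201, 0.0584, 0.107]
tool_rot: [0.722, 0.692, -0.0, -0.0]
ft_force: [0.4, -4.1, -0.7]
grip_width: 0.0784
grip_force: 1.5
```

Request:
{"method": "send_rows", "body": {"deltas": "2 0 0 0 0 0 0.9;0 0 0 0 0 0 0.9;0 0 0 0 0 0 0.9"}}

```text
time: 8.4
position: [0.6202, 0.0602, 0.1071]
tool_rot: [0.722, 0.692, -0.0, -0.0]
ft_force: [-0.7, -2.9, -2.3]
grip_width: 0.0783
grip_force: 1.5
```

Request:
{"method": "send_rows", "body": {"deltas": "2 0 0 0 0 0 0.9;0 0 0 0 0 0 0.9;0 0 0 0 0 0 0.9"}}

```text
time: 8.78
position: [0.6203, 0.0623, 0.1071]
tool_rot: [0.722, 0.692, -0.0, -0.0]
ft_force: [0.8, -3.0, -2.4]
grip_width: 0.0784
grip_force: 1.6
```

Request:
{"method": "send_rows", "body": {"deltas": "2 0 0 0 0 0 0.9;0 0 0 0 0 0 0.9;0 0 0 0 0 0 0.9"}}

```text
time: 9.15
position: [0.6203, 0.0627, 0.1071]
tool_rot: [0.722, 0.691, -0.001, 0.0]
ft_force: [-1.0, -8.8, -2.3]
grip_width: 0.0782
grip_force: 4.3
```

Request:
{"method": "send_rows", "body": {"deltas": "-4 0 0 0 0 0 0.9;-4 0 0 0 0 0 0.9;-3.5 0 0 0 0 0 0.9;-2 0 0 0 0 0 0.9;0 0 0 0 0 0 0.9;0 0 0 0 0 0 0.9;0 0 0 0 0 0 0.9"}}

```text
time: 10.02
position: [0.6197, 0.0507, 0.1071]
tool_rot: [0.722, 0.692, -0.0, -0.0]
ft_force: [-2.8, -3.6, -1.2]
grip_width: 0.0786
grip_force: 1.9
```

```bash
python3 - <<'E'
from h import *
state()
E
python3 m.py | grep side2
python3 - <<'E'
from h import *
for k in(1,2):
    W=np.load(f"side{k}.npz")["W"]; S=stand(W)*1e3
    m=(abs(W[...,2]-.077)<.003)&(S[...,0]>60)&(S[...,0]<200)&(S[...,1]>-48)&(S[...,1]<-10)
    q=S[m][:,0]; print(k,len(q),np.percentile(q,[5,50,95]).round(1))
im=np.load("side2.npz")["im"][175:215,230:280]
cv2.imwrite("pics/f.png",cv2.resize(im,None,fx=14,fy=14,interpolation=cv2.INTER_CUBIC)[:,:,::-1])
E
```

```text
t 10.03 pos [0.6197 0.0507 0.1071] stand mm [155.3   4. ] yaw 87.53 tilt [-0.001 -0.    -1.   ] w 0.0786 F [-2.8 -3.6 -1.2] gf 1.9
side2 red 11 [243 189   3   6] 244.06 191.47 z34 [159.   85.2] z21 [177.5  75.5]
side2 yel 7 [247 187   4   2] 248.57 187.65 z34 [176.3  55.5] z21 [195.   45.4]
1 23 [73.7 84.2 94.9]
2 19 [148.1 168.1 184.5]
```

View pics/f.png

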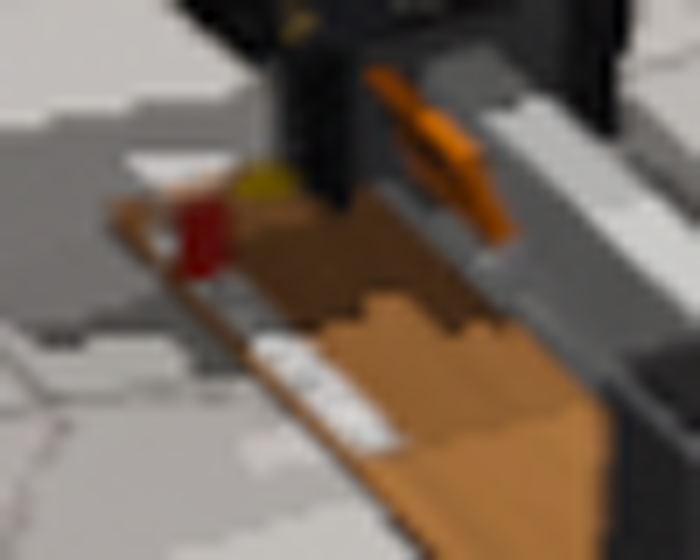

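The yellow tip (265, 180) is level with the top of the red mark (205, 205) along the board's y direction, and the orange lever is still open. Numbers agree: leg ≈ 88 mm, mark ≈ 88 mm. I'll squeeze now.

Request:
{"method": "send_rows", "body": {"deltas": "0 0 0 0 0 0 0.7;0 0 0 0 0 0 0.55;0 0 0 0 0 0 0.4;0 0 0 0 0 0 0.25;0 0 0 0 0 0 0.25;0 0 0 0 0 0 0.25;0 0 0 0 0 0 0.25;0 0 0 0 0 0 0.25", "newtons": 25}}

```text
time: 11.12
position: [0.6209, 0.0506, 0.108]
tool_rot: [0.722, 0.691, 0.001, 0.001]
ft_force: [1.0, -2.9, 5.6]
grip_width: 0.0292
grip_force: 26.0
```

```bash
python3 - <<'E'
from h import *
state()
E
python3 m.py | grep side2
python3 - <<'E'
from h import *
im=np.load("side2.npz")["im"][175:215,230:280]
cv2.imwrite("pics/g.png",cv2.resize(im,None,fx=14,fy=14,interpolation=cv2.INTER_CUBIC)[:,:,::-1])
state()
E
```

```text
t 11.12 pos [0.6209 0.0506 0.108 ] stand mm [155.2   2.9] yaw 87.49 tilt [ 0.002 -0.    -1.   ] w 0.0292 F [ 1.  -2.9  5.6] gf 26.0
side2 red 10 [243 189   3   6] 244.12 192.15 z34 [154.4  87.3] z21 [172.8  77.7]
side2 yel 7 [247 187   4   2] 248.59 187.69 z34 [176.   55.6] z21 [194.7  45.5]
t 11.22 pos [0.6209 0.0506 0.108 ] stand mm [155.2   2.9] yaw 87.5 tilt [ 0.002 -0.    -1.   ] w 0.0289 F [ 0.7 -2.7  5.8] gf 26.0
```

View pics/g.png

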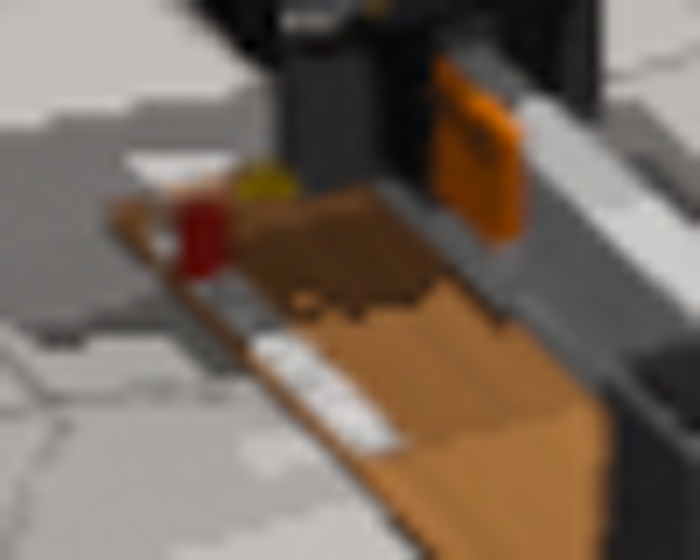

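The width of 29 mm matches the shut thickness of 29.5 mm. The lever stands upright at (475, 150) and the pointer has not moved. Handing in.

```bash
python3 -c "
from rig import robot
print(robot.hand_in())"
```

```text
the job is handed in; nothing more can be done
None
```

I handed the job in with the leg about 88 mm out, the pointer on the red mark by my camera estimate (about 1–2 mm), the lever squeezed shut (29 mm grip width), and the gripper still holding leg and lever at 26 N; no verdict came back.

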